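# Unclamp the green specimen block and set it in the blue tray

### The job

Release the green specimen block by flipping the red-handled toggle clamp back over centre until it is fully open. Then lift the block out of the fixture and set it down, not dropped, inside the blue tray, right way up and flat on its floor, leaving the clamp open.

Things in the scene. Friction and masses are not known exactly. Their poses are not given: they have to be found in the camera images.
- specimen: Green block with white bands, 60 (x) x 40 (y) x 45 mm high, 130 g; origin: centre of underside. Stands in a nest (rim 5 high, 2 clearance) on a fixed plate 12 thick, 90 wide. Clamp at its +x side: the arm lies along its top, pad on the middle; when open the arm stands upright 85 from the block's centre, top 165 above the table, and the block lifts straight up. Grasp across y.
- clamp (a joint): Angle of the clamp's red handle (rad): 0 = locked, upright, arm down on the block; grows as the handle tips away from the block; 1.6 = fully open, handle level. Over-centre: resists with 2 to 5 N at the grip up to 0.35, falls back if let go before, may hang near 0.4; past 0.5 it springs open by itself in 1 to 2 s, the arm rising. Open means above 1.2.
- clamp_grip (a point): Middle of the clamp's red grip (65 mm long, 24 wide along the hinge, 16 thick). Locked: 145 above the table, 100 from the block's centre towards its +x; grip spans 110 to 175 high; hinge 75 straight below. y = hinge axis, z = along the handle from the hinge, x = the way it moves to open (away from the block). Push it with closed fingers from the block's side, following its arc.
- blue_tray: Open blue plastic tray, fixed, outside 130 (x) x 120 (y) x 18 mm high, walls and floor 4 thick; origin: centre of underside. It stands left or right of the fixture; a white tray of the same size on the other side is not the one.

How it is judged:
By the outcome, as a careful person would: the job done as asked, in the order asked, and still so for the second after the job is handed in, with the robot touching nothing.
It also fails if it takes over 53 s, if anything falls off the work surface, if the arm or the gripper's body presses on something with over 40 N, if the wrist force passes 120 N, or if a joint passes its speed limit or range.

### The arm

A 6-joint arm with a two-finger parallel gripper is mounted at the origin on the work surface. World frame = base frame: x ahead of the robot, y to its left, z up, the work surface at z = 0. Lengths are in mm, angles in rad, forces in N, time in s.
With the tool pointing down it reaches from about 400 to 825 mm from the base axis. Payload 7 kg.
Tool frame: the origin (TCP) lies midway between the tips of the shut fingers; the grasp point (between the pads) lies 19 mm behind it; z points along the fingers, y is the line along which they close (so a half turn about z gives the same grasp; the last joint's range is limited). The gripper opens to 88 mm and grips with 3 to 60 N. Pads are 19 mm wide; open, the fingers measure 130 mm over their backs; the gripper's body (78 mm by 193 mm) begins 47 mm behind the grasp point.
Start: joints at [1.434, 0.359, 0.012, 0, -1.224, -0.288], TCP at [278.199, 614.98, 226.561] pointing down, gripper open.
Joint ranges: [-3.07, 3.07], [-1.43, 2.12], [-1.02, 1.25], [-3.03, 1.67], [-3.05, -0], [-3.03, 3.03]. Speed limits (rad/s): [2.39, 2.39, 3.01, 3.14, 3.14, 3.14].

### API

Orientations are given as a unit quaternion [x, y, z, w].
In Python, from plant import move_ptp, line_to, move_joints, move_gripper, pause, solve_ik, camera, get_calibration, Unreachable, close_job, find_in, masks_of, current_t, current_joint_pos, current_qvel, current_tau, current_tcp_pos, current_eef_rot, current_contact_force, current_moment, current_width, current_finger_force gives the robot as it stands. Calls block until the motion is done:
- move_ptp(position, orientation): joint-space move of the TCP to a pose.
- line_to(position, velocity=150, ori=None): straight line of the TCP; ori=None keeps the orientation; velocity is the mean speed in mm/s.
- move_joints(angles): joint-space move.
- move_gripper(opening, force=None): finger opening in mm; force is the grip in N (None keeps the last); returns when the fingers have stopped.
- pause(seconds).
- solve_ik(position, orientation): joint angles nearest the present ones, or None.
- camera(name): name is "scene" or "top"; returns the picture (420x560x3 uint8, red, green, blue); there is no depth.
- get_calibration(name): a dict with "fx", "fy", "cx", "cy" (pixels), "view" (4x4, takes a point from world to camera coordinates). Camera axes: x right, y up, looking along -z (the intrinsics and any distortion apply to the point x, -y, -z); pixel columns grow to the right and rows downward; lengths in mm; the calibration is good to about 2 mm. A picture is of the moment at which its call begins. get_calibration takes no time and is no camera call.
A pose or a line that the arm cannot do raises Unreachable and nothing moves.
- close_job(): hands the job in; it is judged then, once.
Trained networks look in the newest picture that a camera, given by its name, has taken for a name from the list of things; names that differ only in an ending like _2 or _b are one class to them, and where a whole thing is asked for, a point or a joint stands for the part that bears it (a point fixed in the world has none). Each returns a list of dicts, best first, with "conf" (0 to 1); they miss things now and then, are a little off and sometimes report something else, mostly with a low value. They report only what shows in the picture. A call takes as long as a camera call.
- find_in(camera, target): "point" ([column, row] in pixels, amid what is visible of it).
- masks_of(camera, target): "mask" (420x560 bool, what is visible of it) and "point" ([column, row] in pixels, amid what is visible of it).
Readings, each from a call of its own:
- current_t(): time.
- current_joint_pos(): joint angles.
- current_qvel(): joint speeds.
- current_tau(): joint torques, N m.
- current_tcp_pos(): TCP position.
- current_eef_rot(): TCP orientation.
- current_contact_force(): force on the tool from outside, world axes, zero at the start.
- current_moment(): the same for the moment, N m.
- current_width(): finger opening in mm.
- current_finger_force(): force on a finger pad.
Only numpy, scipy, OpenCV 4.12 (cv2) and the standard library are available. Lean on these libraries where they do the work, as an engineer would, in place of code of your own. Each camera call takes 0.05 s, during which the arm holds its last target. There are 200 camera calls.

## Working session

There is one attempt and no reset: what is moved stays moved. The work goes in short steps, each a Python script; the robot and the scene stay as the last script left them, time stands still between calls to the robot, and variables do not carry over. Pictures are saved under pics/ and viewed, at most 10 in all, crops included, and the job is handed in when it is done.

```bash
mkdir -p pics; ls
python3 - <<'E'
from plant import *
import cv2,numpy as np
for n in("top","scene"):
    im=camera(n);cv2.imwrite(f"pics/{n}0.png",im[...,::-1])
    c=get_calibration(n);print(n,{k:(np.round(v,4).tolist()) for k,v in c.items()})
    for t in("specimen","clamp_grip","blue_tray"):
        print(t,[(np.round(d["point"],1).tolist(),round(d["conf"],2)) for d in find_in(n,t)])
print(current_t(),current_eef_rot(),current_width())
E
```

```text
pics
plant.py
top {'fx': 413.8488, 'fy': 413.8488, 'cx': 282.8556, 'cy': 209.9782, 'view': [[0.0021, -1.0, -0.0018, -16.0922], [0.9998, 0.0021, 0.0183, -520.9458], [-0.0183, -0.0018, 0.9998, -973.2296], [0.0, 0.0, 0.0, 1.0]]}
specimen []
clamp_grip [([284.4, 168.0], 0.7)]
blue_tray [([376.4, 228.3], 0.75)]
scene {'fx': 398.5819, 'fy': 398.5819, 'cx': 277.2231, 'cy': 205.8795, 'view': [[0.2299, 0.9732, -0.0034, -119.3377], [-0.7987, 0.1907, 0.5708, 387.3453], [0.5561, -0.1285, 0.8211, -1124.7023], [0.0, 0.0, 0.0, 1.0]]}
specimen [([262.9, 209.3], 0.84)]
clamp_grip [([281.3, 217.9], 0.87)]
blue_tray [([164.9, 220.5], 0.95), ([279.1, 218.1], 0.63)]
0.4 [ 9.77530375e-01 -2.10794572e-01 -3.01511006e-05  1.11589119e-04] 87.34383057178087
```

View pics/top0.png

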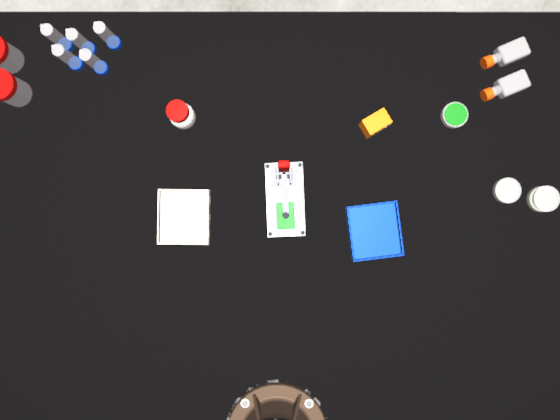

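View pics/scene0.png

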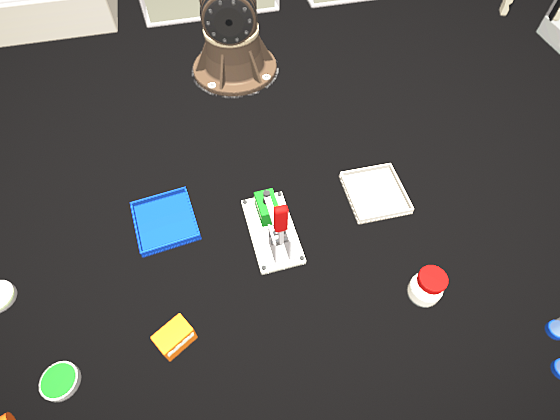

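The top view shows the fixture at about (285,200) with the block at (286,215), the grip at (284,166) and the blue tray at (375,231). The white tray is at (184,217). Block +x is close to world +x. Next I'll measure the poses.

```bash
cat > h.py <<'E'
from plant import *
import cv2,numpy as np
def ray(n,p):
    c=get_calibration(n);V=np.array(c["view"]);R=V[:3,:3]
    d=R.T@np.array([(p[0]-c["cx"])/c["fx"],-(p[1]-c["cy"])/c["fy"],-1]);return -R.T@V[:3,3],d
def at_z(n,p,z):
    o,d=ray(n,p);return (o+d*(z-o[2])/d[2])[:2]
def tri(p,q):
    (a,u),(b,v)=ray("top",p),ray("scene",q)
    s=np.linalg.lstsq(np.c_[u,-v],b-a,rcond=None)[0];A=a+u*s[0];B=b+v*s[1];return (A+B)/2,np.linalg.norm(A-B)
def rect(n,m,z):
    pts=np.array([at_z(n,(x,y),z) for y,x in np.argwhere(m)],np.float32)
    return cv2.minAreaRect(pts),pts.mean(0)
E
python3 - <<'E'
from h import *
im=camera("top").astype(int);r,g,b=im[...,0],im[...,1],im[...,2]
box=np.zeros(r.shape,bool);box[150:245,255:315]=1
G=(g>r+50)&(g>b+50)&box;R=(r>g+80)&(r>b+80)&box;W=(im.max(2)>100)&box
tb=np.zeros(r.shape,bool);tb[190:275,335:415]=1;B=(b>r+60)&tb
print("block top",rect("top",G,57));print("plate",rect("top",W,12));print("tray",rect("top",B,14));print("red",rect("top",R,175))
ms=masks_of("top","blue_tray");print([(m["conf"],rect("top",m["mask"],14)) for m in ms[:1]])
im=camera("scene").astype(int);r,g,b=im[...,0],im[...,1],im[...,2]
box=np.zeros(r.shape,bool);box[180:275,235:310]=1
R2=(r>g+80)&(r>b+80)&box;G2=(g>r+50)&(g>b+50)&box
c=lambda m:np.argwhere(m).mean(0)[::-1]
print("red px",c(R),R.sum(),c(R2),R2.sum(),tri(c(R),c(R2)))
B2=(b>r+60);B2[:,:120]=0;B2[:,210:]=0;B2[265:]=0;print("tray scene",rect("scene",B2,14))
for n,i,s in(("top",(255,150,60,95),6),("scene",(225,175,90,105),5)):
    x,y,w,h=i;a=camera(n)[y:y+h,x:x+w,::-1];cv2.imwrite(f"pics/{n}crop.png",cv2.resize(a,None,fx=s,fy=s,interpolation=cv2.INTER_CUBIC))
p=cv2.imread("pics/topcrop.png");q=cv2.imread("pics/scenecrop.png");H=max(p.shape[0],q.shape[0])
o=np.zeros((H,p.shape[1]+q.shape[1],3),np.uint8);o[:p.shape[0],:p.shape[1]]=p;o[:q.shape[0],p.shape[1]:]=q;cv2.imwrite("pics/crops.png",cv2.resize(o,None,fx=.95,fy=.95));print(o.shape)
E
```

```text
block top (((508.3212585449219, -19.98260498046875), (58.05042266845703, 38.56896209716797), 3.3192577362060547), array([504.55804 , -19.887505], dtype=float32))Traceback (most recent call last):
  File "<stdin>", line 6, in <module>
  File "h.py", line 12, in rect
    pts=np.array([at_z(n,(x,y),z) for y,x in np.argwhere(m)],np.float32)
                  ~~~~^^^^^^^^^^^
  File "h.py", line 7, in at_z
    o,d=ray(n,p);return (o+d*(z-o[2])/d[2])[:2]
        ~~~^^^^^
  File "h.py", line 4, in ray
    c=get_calibration(n);V=np.array(c["view"]);R=V[:3,:3]
ValueError: time passes only in moves, steps and waits
```

```bash
sed -i 's/^def ray/C={n:get_calibration(n) for n in("top","scene")}\ndef ray/; s/c=get_calibration(n);V/c=C[n];V/' h.py
python3 - <<'E'
from h import *
im=camera("top").astype(int);r,g,b=im[...,0],im[...,1],im[...,2]
box=np.zeros(r.shape,bool);box[150:245,255:315]=1
G=(g>r+50)&(g>b+50)&box;R=(r>g+80)&(r>b+80)&box;W=(im.max(2)>100)&box
tb=np.zeros(r.shape,bool);tb[190:275,335:415]=1;B=(b>r+60)&tb
print("block top",rect("top",G,57));print("plate",rect("top",W,12));print("tray",rect("top",B,14));print("red",rect("top",R,175))
ms=masks_of("top","blue_tray");print([(m["conf"],rect("top",m["mask"],14)) for m in ms[:1]])
t0=im
im=camera("scene").astype(int);r,g,b=im[...,0],im[...,1],im[...,2]
box=np.zeros(r.shape,bool);box[180:275,235:310]=1
R2=(r>g+80)&(r>b+80)&box
c=lambda m:np.argwhere(m).mean(0)[::-1]
print("red px",c(R),R.sum(),c(R2),R2.sum(),tri(c(R),c(R2)))
B2=(b>r+60);B2[:,:120]=0;B2[:,210:]=0;B2[265:]=0;print("tray scene",rect("scene",B2,14))
o=np.zeros((525,800,3),np.uint8)
a=cv2.resize(t0[150:245,255:315,::-1].astype(np.uint8),None,fx=5.5,fy=5.5,interpolation=cv2.INTER_CUBIC);o[:a.shape[0],:a.shape[1]]=a
a=cv2.resize(im[175:280,225:315,::-1].astype(np.uint8),None,fx=5,fy=5,interpolation=cv2.INTER_CUBIC);o[:a.shape[0],340:340+a.shape[1]]=a
cv2.imwrite("pics/crops.png",o)
E
```

```text
block top (((508.3212585449219, -19.98260498046875), (58.05042266845703, 38.56896209716797), 3.3192577362060547), array([504.5909 , -19.82923], dtype=float32))
plate (((548.4691772460938, -19.137088775634766), (180.69659423828125, 92.3109359741211), 2.3572475910186768), array([547.24414 , -19.212671], dtype=float32))
tray (((472.6499938964844, -229.51275634765625), (132.08335876464844, 124.22415161132812), 7.260436058044434), array([ 472.69144, -229.79482], dtype=float32))
red (((605.8389892578125, -16.36257553100586), (19.59874153137207, 21.51552963256836), 0.1090543270111084), array([606.38104 , -16.305746], dtype=float32))
[(0.95, (((473.66705322265625, -228.31378173828125), (130.32376098632812, 123.13725280761719), 7.247017860412598), array([ 473.53192, -228.57582], dtype=float32)))]
red px [283.47058824 164.72268908] 119 [280.49575071 217.77903683] 353 (array([610.20940968, -15.85382851, 145.77710942]), np.float64(0.8895914468941073))
tray scene (((475.8501892089844, -228.79714965820312), (143.2943878173828, 122.24276733398438), 7.200632095336914), array([ 478.90884, -229.24457], dtype=float32))
```

View pics/crops.png

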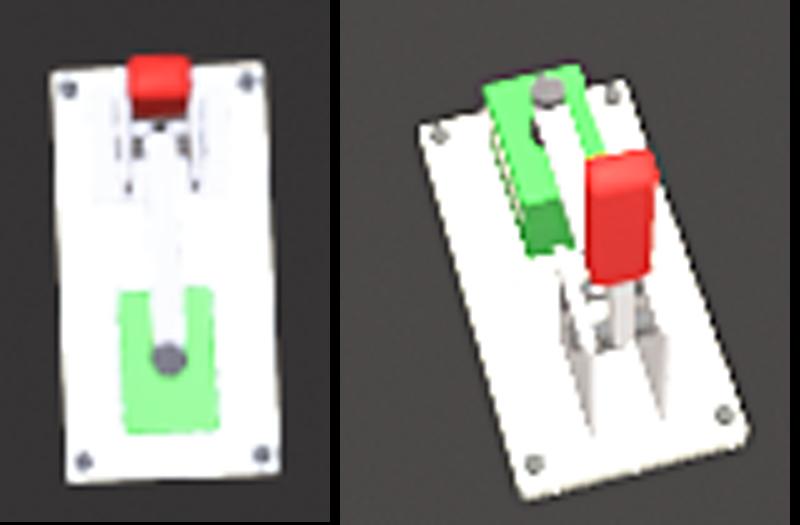

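The crops show the clamp locked with its pad on the block. The block pose is about (508.5,-20) with yaw 2.4°. The grip is at about (608.5,-16), which matches +100 mm along block +x. The tray is at (473,-229), yaw 7.25°. Next is the push.

```bash
cat >> h.py <<'E'
yaw=np.radians(2.4);B=np.array([508.5,-20.]);u=np.array([np.cos(yaw),np.sin(yaw)])
def q(a): return [float(np.cos(a/2)),float(np.sin(a/2)),0.,0.]
def P(xr,z): return [*(B+xr*u),z]
E
python3 - <<'E'
from h import *
move_gripper(0)
move_ptp(P(60,240),q(yaw))
print(current_t(),current_tcp_pos(),current_contact_force())
line_to(P(60,136),150)
print(current_t(),current_contact_force())
for th in np.arange(0,0.71,0.1):
    x=100+75*np.sin(th)-8*np.cos(th)-9.5; z=70+70*np.cos(th)+8*np.sin(th)-4
    line_to(P(x,z),60); print(round(th,2),np.round(current_tcp_pos(),1),np.round(current_contact_force(),1),current_t())
pause(1.0)
im=camera("scene");cv2.imwrite("pics/s1.png",im[120:320,180:380,::-1].repeat(2,0).repeat(2,1))
E
```

```text
4.4917 [568.58025061 -16.87659616 239.94720722] [ 0.10860997 -0.32755211 -0.47614701]
5.3333 [-0.48448316  0.36039125  0.02004991]
0.0 [591.  -16.6 135.8] [-0.5 -0.4  0.4] 5.8583
0.1 [598.  -16.3 136.2] [-3.3  0.3  0.9] 6.1333
0.2 [605.9 -16.  135.9] [-2.1  0.1 -1. ] 6.4083
0.3 [613.8 -15.6 135.2] [-0.2  0.2  0.1] 6.6833
0.4 [621.5 -15.2 133.8] [ 0.4 -0.   0.6] 6.9583
0.5 [628.4 -15.  131.2] [-0.3 -0.6 -0.8] 7.2333
0.6 [634.9 -14.7 128. ] [-0.8  0.2 -0.6] 7.5083
0.7 [641.2 -14.5 124.3] [-0.2  0.3  0.3] 7.7833
```

View pics/s1.png

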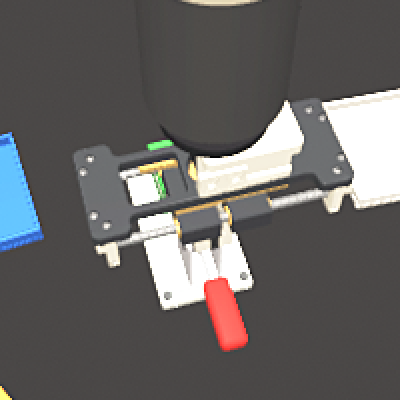

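The handle now lies down and away from the block, about (228,315) in the crop, so the clamp is open. I'll retreat, check again, then grasp.

Run:
```python
from h import *
line_to([*current_tcp_pos()[:2],270],250)
move_gripper(76,20)
line_to(P(-4,270),250)
im=camera("scene");cv2.imwrite("pics/s2.png",im[120:320,180:380,::-1].repeat(2,0).repeat(2,1))
print([(d["point"],d["conf"]) for d in find_in("scene","clamp_grip")],current_t())
line_to(P(-4,90),200)
print(current_contact_force())
line_to(P(-4,24),80)
print(current_t(),current_tcp_pos(),current_contact_force())
im=camera("scene");cv2.imwrite("pics/s3.png",im[120:320,180:380,::-1].repeat(2,0).repeat(2,1))
```

```text
[([291.2, 273.8], 0.97)] 11.6667
[ 1.06746044 -0.28099179  0.75984798]
13.6917 [504.93508438 -20.03928297  24.40345874] [-0.05722775  0.08569131  0.27289796]
```

View pics/s2.png

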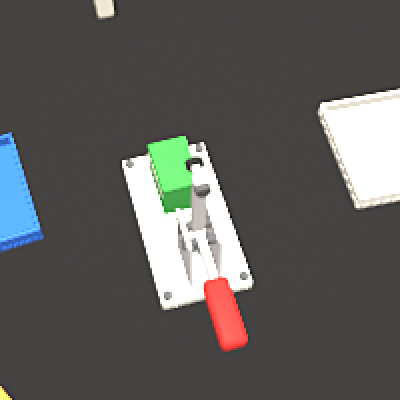

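View pics/s3.png

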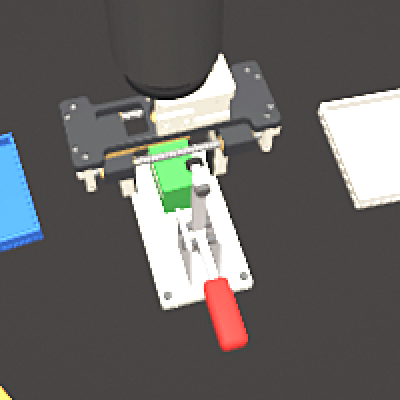

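The clamp is fully open: arm upright, handle level. The fingers straddle the block across y. Next I'll grip, lift and carry.

Run:
```python
from h import *
move_gripper(30,25)
print(current_width(),current_finger_force(),current_contact_force())
f0=current_tcp_pos()[2]
line_to(P(-4,60),60);line_to(P(-4,160),150)
print(current_t(),current_width(),current_contact_force())
a=np.radians(7.25);T=np.array([473.3,-229.])-4*np.array([np.cos(a),np.sin(a)])
line_to([*T,130],200,ori=q(a))
line_to([*T,40],120)
im=camera("scene");cv2.imwrite("pics/s4.png",im[120:320,80:280,::-1].repeat(2,0).repeat(2,1))
F=current_contact_force()[2]
z=24
line_to([*T,z],40)
while z>13:
    z-=1;line_to([*T,z],15);d=current_contact_force()[2]-F
    if d>3: break
print(f0,z,d,current_tcp_pos(),current_t(),current_width())
im=camera("scene");cv2.imwrite("pics/s5.png",im[120:320,80:280,::-1].repeat(2,0).repeat(2,1))
```

```text
40.09913986734006 24.94814783334732 [0.23607136 0.15098964 0.54485576]
15.9833 39.733647795816346 [-0.19998659 -0.81258286 -2.05760475]
24.050983804156935 15 12.957386396042608 [ 469.50236845 -229.5533698    16.04305087] 20.9583 40.39897129634266
```

View pics/s5.png

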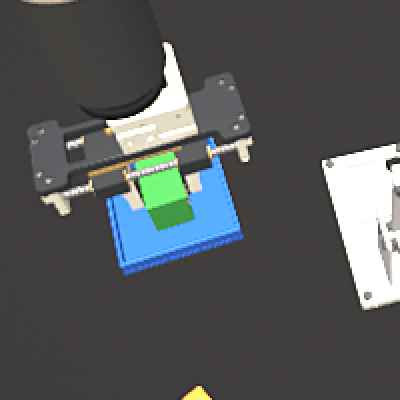

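The block is standing on the tray floor with contact confirmed. I'll release it with a small opening, retreat and check.

Run:
```python
from h import *
p=current_tcp_pos()
move_gripper(54)
line_to([p[0],p[1],130],120)
line_to([p[0]-20,p[1]-100,280],250)
pause(0.3)
im=camera("scene");cv2.imwrite("pics/s6.png",im[120:320,80:330,::-1].repeat(3,0).repeat(3,1))
print(current_t(),current_contact_force(),current_width())
```

```text
23.8667 [-0.43788879  0.35199827  0.63719827] 53.854267133152646
```

View pics/s6.png

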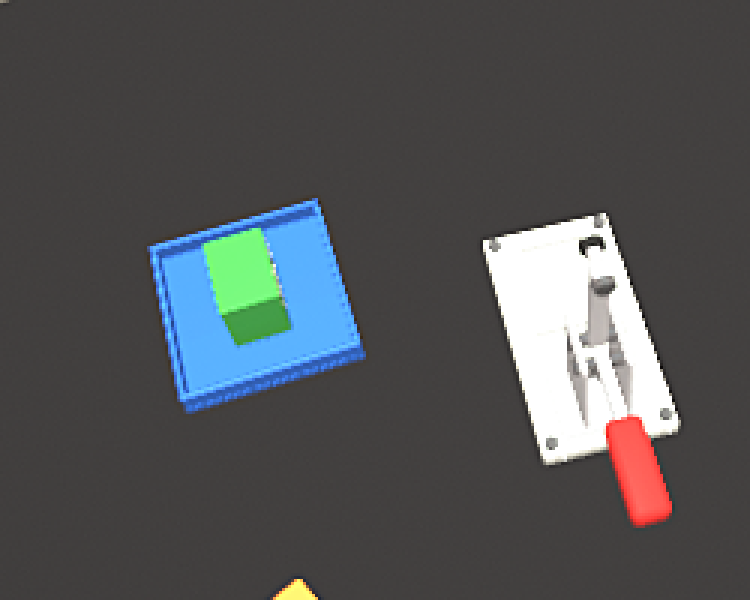

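The block stands flat in the blue tray at about (248,285) in the crop. The clamp is open, with its handle at (638,470).

```bash
python3 -c "
from plant import *
print(close_job())"
```

```text
the job is handed in; nothing more can be done
None
```

The clamp is flipped fully open, and the green block was set down gently, upright and flat in the blue tray; I handed the job in at about 24 s, but the call returned no verdict.

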